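Dip the planter's water gauge and hold it level for reading

TASK

Check the water in the planter: take the steel dipstick from its wooden rest, lower it into the planter's upright gauge tube, without forcing it, until the collar sits on the tube's mouth, and draw it out again. Finish with the dipstick still held in the gripper, level and still, touching nothing else, with its tip a hand's breadth or so above the wooden coaster, so that drips fall there and the wet mark can be read. Leave everything else as it stands.

Things in the scene. Friction and masses are not known exactly. Their poses are not given: they have to be found in the camera images.
- gauge_handle (a point): centre of the dipstick's handle. One straight steel piece, 191 mm, 90 g: square handle 16 x 16 x 80 mm, collar 28 mm across, 6 mm thick, rod 8 mm thick, 105 mm long, dark rings, round tip. x points along it to the tip, y, z square to the handle's flats. It starts level on the rest, z up, axis 36 mm above the table, handle end nearer the robot; lifts straight up. Balances 22 mm from here towards the tip
- gauge_collar (a point): centre of the collar's face on the rod side, the face that comes to sit on the tube; on the dipstick's axis, 46 mm from the handle's centre and 105 mm from the tip, axes as the handle's
- gauge_tip (a point): end of the dipstick's rod, on its axis, axes as the handle's
- rest: wooden rest, fixed: base 116 x 44 x 8 mm with two notched cheeks (10 mm thick, 36 mm wide, 38 mm high) 50 mm behind and 48 mm ahead of its origin along x, under the handle's end and under the rod. Origin under the base's centre, z up, x along the dipstick to its tip; the handle's centre lies 16 mm behind the origin, 20 mm free space below the handle there
- tube_mouth (a point): centre of the open top of the grey plastic gauge tube, 130 mm above the table; upright, 24 mm outside, 16 mm bore, open down to near the table, so the dipstick goes in to its collar without touching bottom. z up; the planter's centre lies 52 mm from here along this point's x
- planter: round white glazed planter, fixed, 176 mm across the rim, 112 mm high, clay granules up to 101 mm inside, the gauge tube near its rim, two succulents up to 145 mm high on the half away from the tube, 34 mm ahead of the centre along x and 30 to 36 mm to either side, up to 42 mm in radius. Origin under its centre, z up; the tube stands 52 mm from the centre along -x
- coaster: round wooden coaster, loose, 100 mm across and 8 mm thick, lying flat; origin under its centre
- pill_case: upright stainless pill case like a lipstick, loose, 21 mm across and 70 mm high; origin under its centre; to be left alone
- bell: chrome hand bell standing on its mouth, loose, 68 mm across and 107 mm high; origin under its centre; to be left alone
- pebble: flat round grey pebble, loose, 48 mm across and 23 mm high; origin under its centre; to be left alone
Not all that is in view belongs to the job. There is more than one size of the part that bears gauge_handle; the job needs the middle-sized.

How it is judged:
By the outcome, as a careful person would: the job done as asked, in the order asked, and still so for the second after the job is handed in, while the arm keeps its last pose, push and grip.
It also fails if it takes over 64 s, if anything falls off the work surface, if the arm or the gripper's body presses on something with over 40 N, if the wrist force passes 120 N, or if a joint passes its speed limit or range.

ROBOT

A 6-joint arm with a two-finger parallel gripper is mounted at the origin on the work surface. World frame = base frame: x ahead of the robot, y to its left, z up, the work surface at z = 0. Lengths are in m, angles in rad, forces in N, time in s.
With the tool pointing down it reaches from about 0.425 to 0.95 m from the base axis. Payload 14.7 kg.
Tool frame: the origin (TCP) lies on the front face of the gripper's body, between the roots of the fingers; the fingertips stand 73 mm ahead of it and the grasp point (between the pads) lies 54 mm ahead of it; z points along the fingers, y is the direction in which the jaws open and shut (so a half turn about z gives the same grasp; the last joint's range is limited). The gripper opens to 85 mm and grips with 20 to 120 N. Pads are 22 mm wide; open, the fingers measure 114 mm over their backs; the gripper's body (76 mm by 85 mm) begins 54 mm behind the grasp point. The pads swing forward as they close: fully open they stand 13 mm farther back than shut.
Start: joints at [-1.244, 0.48, 1.596, -0, 1.065, -0.047], TCP at [0.237, -0.605, 0.304] pointing down, gripper open.
Joint ranges: [-2.75, 2.75], [-0.82, 2.05], [0.23, 2.67], [-1.56, 4.7], [0.09, 2.69], [-2.92, 2.92]. Speed limits (rad/s): [1.89, 1.89, 2.39, 3.01, 3.01, 3.01].

INTERFACE

Orientations are given as a unit quaternion [x, y, z, w].
In Python, from bench import ctrl gives the robot as it stands.
- The arm moves only by the tool apply_moves, never from a script. Its argument "increments" is a list that holds one entry, the list of rows, each a list of 7 numbers: the shift along the world's x, y, z in m, then the turn, a rotation vector about the world's x, y, z in rad, then the finger opening in m, from 0 to 0.0854. A call has 1 to 20 rows; each row shifts and turns the commanded pose from where the row before left it; what a row does not reach is not made up. A row lasts 1/8 s, in which the tool goes at most 62.5 mm and 10.7 degrees, less where a joint would pass 70% of its speed; a pose out of reach is approached as far as the arm can. A call with a gripper value outside its range is refused whole. The fingers move at their own pace and stop on an object; "newtons" is the grip in N (left out, the last holds). Time passes only in rows, so rows that do not move let the fingers close. It gives the time, the measured TCP pose, the force and the opening at its end, in the units of the state.
- ctrl.get_obs(): the state, without advancing time (a new reading comes with each control period).
- ctrl.grab_frame(name): name is "scene" or "top" or "wrist"; returns a dict with "color" (400x640x3 uint8, red, green, blue), "depth" (400x640 float32, m along the optical axis (not along the pixel's ray), 0 where there is no reading), "fovy" (degrees; the focal length in pixels is half the picture's height over the tangent of half this angle, whatever the lens; pixels are square), "cx", "cy" (the principal point, pixels), "origin" and "attitude" of the camera in the world; the wrist camera has in their place "mount" (4x4, takes a point from camera to tool coordinates, whose origin is the TCP and whose axes are the flange's). Camera axes: x right, y down, z forward; pixel columns grow to the right and rows downward; lengths in m; the calibration is good to about 2 mm. A picture is of the moment at which its call begins: read the wrist's pose just before it.
- ctrl.finish_job(): hands the job in, once; it reports no verdict.
The state is a dict: "time_s": time; "q": joint angles; "qd": joint speeds; "joint_torque": joint torques, N m; "position": TCP position; "ee_rot": TCP orientation; "contact_force": force on the tool from outside, world axes, zero at the start; "torque": the same for the moment, N m; "width": opening from 0.0 (shut) to 1.0 (fully open).
Only numpy, scipy, OpenCV 4.12 (cv2) and the standard library are available. Lean on these libraries where they do the work, as an engineer would, in place of code of your own. Each camera call takes 0.05 s, during which the arm holds its last target. There are 200 camera calls.

## Working session

There is one attempt and no reset: what is moved stays moved. The work goes in short steps, Python scripts to look and compute and a tool call to move; the robot and the scene stay as the last step left them, time stands still between calls to the robot, and variables do not carry over. Pictures are saved under pics/ and viewed, about 8 in all and at most 12, crops included, and the job is handed in when it is done.

Besides the shell and the picture viewer there is one more tool, called after "Request:" in YAML: its name, and indented under it one key for each argument. apply_moves: Moves the arm, as the interface text tells. Its arguments: {"type":"object","properties":{"increments":{"type":"array","items":{"type":"array","items":{"type":"array","items":{"type":"number"}}}},"newtons":{"type":"number"}},"required":["increments"]}

```bash
mkdir -p pics; ls
cat > h.py <<'E'
import numpy as np, cv2
from scipy.spatial.transform import Rotation as R
from bench import ctrl
def pose():
    o=ctrl.get_obs(); return o,np.array(o["position"]),R.from_quat(o["ee_rot"])
def grab(n):
    o,p,r=pose(); f=ctrl.grab_frame(n)
    if n=="wrist":
        M=np.array(f["mount"]); T=np.eye(4);T[:3,:3]=r.as_matrix();T[:3,3]=p;T=T@M
    else:
        T=np.eye(4);a=np.array(f["attitude"]);T[:3,:3]=a if a.shape==(3,3) else R.from_quat(a).as_matrix();T[:3,3]=f["origin"]
    F=200/np.tan(np.radians(f["fovy"])/2)
    v,u=np.mgrid[:400,:640];d=f["depth"]
    P=np.stack([(u-f["cx"])/F*d,(v-f["cy"])/F*d,d],-1)@T[:3,:3].T+T[:3,3]
    P[d==0]=np.nan
    return f["color"],P,T,F,f
def save(n,c,s=1):
    cv2.imwrite(f"pics/{n}.png",cv2.resize(c[...,::-1],None,fx=s,fy=s))
E
python3 - <<'E'
from h import *
for n in("top","scene"):
    c,P,T,F,f=grab(n); np.savez(n,c=c,P=P); save(n+"0",c,1.25); print(n,T.round(3).tolist(),F,f["cx"],f["cy"])
print(ctrl.get_obs())
E
```

```text
pics
top [[0.016, -0.994, 0.105, 0.473], [-1.0, -0.016, 0.001, -0.03], [0.0, -0.105, -0.994, 1.022], [0.0, 0.0, 0.0, 1.0]] 381.5713564995564 325.50129531887546 201.88041268515198
scene [[-0.869, 0.332, -0.368, 1.007], [0.495, 0.572, -0.654, 0.777], [-0.006, -0.75, -0.661, 0.883], [0.0, 0.0, 0.0, 1.0]] 490.4546077271933 321.41711256088183 203.59988552991564
{'time_s': 0.1, 'q': array([-1.24360478e+00,  4.80764129e-01,  1.59682116e+00, -1.58815298e-05,
        1.06511844e+00, -4.66131262e-02]), 'qd': array([-0.0018652 , -0.0010653 , -0.00315133, -0.00015639,  0.00095667,
        0.00053123]), 'joint_torque': array([ 1.15338218e-03, -9.52257442e+01, -4.31039679e+01, -9.01500903e-05,
        5.31308760e-03,  5.19933451e-05]), 'position': array([ 0.23726456, -0.60482478,  0.30333593]), 'ee_rot': array([ 9.82583677e-01,  1.85819829e-01, -8.45573310e-05, -5.49110175e-04]), 'contact_force': array([-0.99185322, -1.10279183, -0.14572775]), 'torque': array([0.00499125, 0.0183282 , 0.01579413]), 'width': 1.0022825256777292}
```

View pics/top0.png

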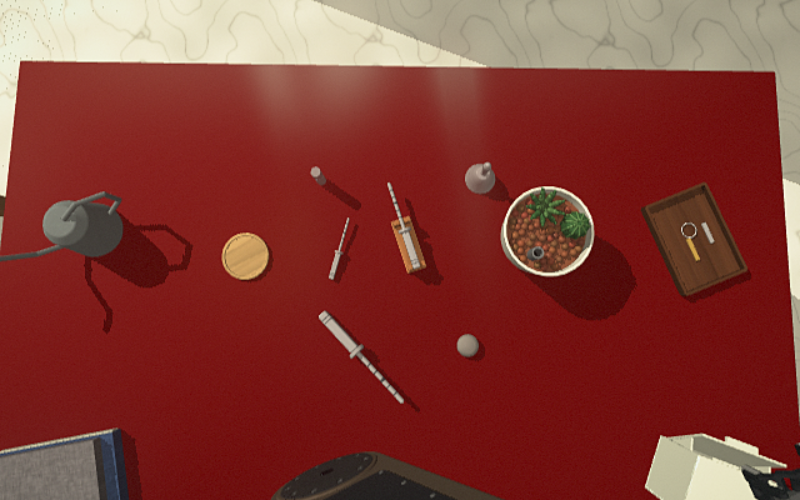

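View pics/scene0.png

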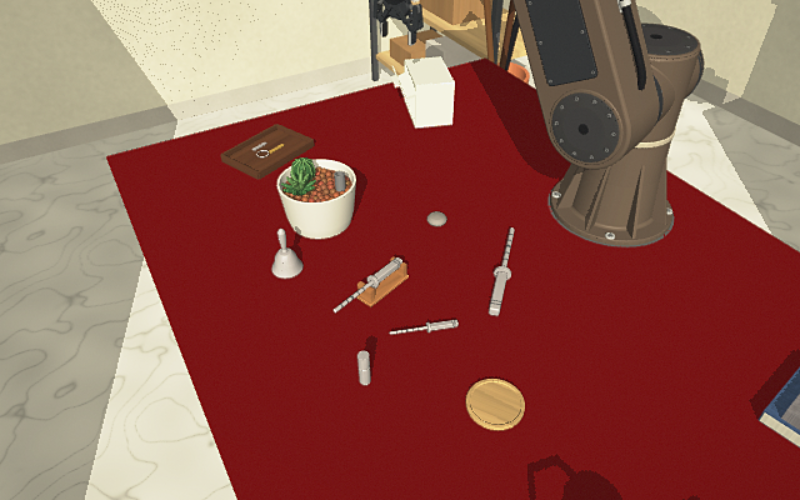

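The top view shows the middle-sized dipstick on the rest: handle end near (412,270), tip near (390,183). The tube is at (537,253) and the coaster at (246,256). The large and small dipsticks lie directly on the table.

Run:
```python
from h import *
d=np.load("top.npz");c,P=d["c"].astype(int),d["P"]
def roi(u0,v0,u1,v1):
    s=(slice(int(v0/1.25),int(v1/1.25)),slice(int(u0/1.25),int(u1/1.25)));return c[s].reshape(-1,3),P[s].reshape(-1,3)
sat=lambda C:(C.max(1)-C.min(1))/np.maximum(C.max(1),1)
def rep(n,Q): print(n,len(Q),"mean",np.nanmean(Q,0).round(4),"mid",((np.nanpercentile(Q,2,0)+np.nanpercentile(Q,98,0))/2).round(4),"z",np.nanpercentile(Q[:,2],[5,50,95]).round(3))
C,Q=roi(380,175,435,285);m=(Q[:,2]>.026)&(sat(C)<.35);S=Q[m];rep("stick",S)
m2=S-S.mean(0);w=np.linalg.svd(m2[:,:2],full_matrices=0)[2][0];w*=np.sign(w[0]);t=m2[:,:2]@w
print("dir",w,np.arctan2(w[1],w[0]),"ends",t.min(),t.max(),"tip",S.mean(0)[:2]+w*t.max(),"butt",S.mean(0)[:2]+w*t.min())
b=t<t.min()+.07;rep("handle",S[b])
C,Q=roi(215,225,275,285);rep("coaster",Q[Q[:,2]>.004])
C,Q=roi(495,180,600,285);m=(Q[:,2]>.1)&(sat(C)<.3)&(C.max(1)>150);R_=Q[m];A=np.c_[2*R_[:,:2],np.ones(len(R_))];x=np.linalg.lstsq(A,(R_[:,:2]**2).sum(1),rcond=None)[0];print("planter c",x[:2],np.sqrt(x[2]+x[0]**2+x[1]**2))
C,Q=roi(520,238,556,270);m=(Q[:,2]>.12)&(sat(C)<.5);rep("tube",Q[m])
for n,r in dict(bell=(460,155,500,198),pill=(305,162,330,188),pebble=(455,332,482,360),small=(325,215,352,282)).items():
    C,Q=roi(*r);rep(n,Q[(Q[:,2]>.006)])
d=np.load("top.npz");save("crop",cv2.resize(d["c"][130:235,290:490],None,fx=4,fy=4,interpolation=2))
```

```text
stick 313 mean [ 0.6175 -0.0238  0.043 ] mid [ 0.6332 -0.0193  0.0431] z [0.038 0.043 0.049]
dir [0.94377659 0.33058395] 0.3369222432457933 ends -0.07513622295136746 0.11269975871596395 tip [0.72384677 0.01349903] butt [ 0.54657157 -0.04859653]
handle 162 mean [ 0.5794 -0.0371  0.0441] mid [ 0.579  -0.037   0.0441] z [0.041 0.044 0.047]
coaster 1101 mean [0.5692 0.3178 0.0074] mid [0.5704 0.3174 0.0078] z [0.005 0.007 0.011]
planter c [ 0.61686949 -0.29970885] 0.08382654085629551
tube 60 mean [ 0.5723 -0.2733  0.1288] mid [ 0.5721 -0.2733  0.1268] z [0.122 0.13  0.132]
bell 439 mean [ 0.7401 -0.1804  0.0359] mid [ 0.7458 -0.1835  0.0561] z [0.007 0.035 0.101]
pill 106 mean [0.7342 0.1593 0.0528] mid [0.7372 0.1606 0.0413] z [0.01  0.066 0.073]
pebble 256 mean [ 0.3896 -0.1558  0.0195] mid [ 0.3893 -0.157   0.0181] z [0.013 0.02  0.024]
small 173 mean [0.5758 0.1185 0.0149] mid [0.5868 0.1172 0.0148] z [0.011 0.015 0.02 ]
```

View pics/crop.png

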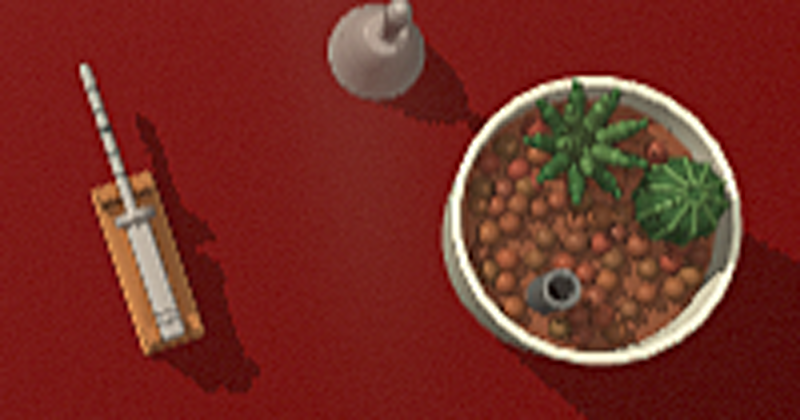

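Crop: the stick's axis runs from (175,330) to (85,70), so its yaw is about 0.335 rad. The tube mouth is at (562,288). I'll tilt the tool 30° to grasp the handle, so that the later upright pose is easy to reach. First move is to a point above the rest.

Request:
apply_moves:
  increments:
    - [[0.02, 0.035, -0.005, 0.0108, -0.0309, -0.0024, 0.085], [0.02, 0.035, -0.005, 0.0108, -0.0309, -0.0024, 0.085], [0.02, 0.035, -0.005, 0.0108, -0.0309, -0.0024, 0.085], [0.02, 0.035, -0.005, 0.0108, -0.0309, -0.0024, 0.085], [0.02, 0.035, -0.005, 0.0108, -0.0309, -0.0024, 0.085], [0.02, 0.035, -0.005, 0.0108, -0.0309, -0.0024, 0.085], [0.02, 0.035, -0.005, 0.0108, -0.0309, -0.0024, 0.085], [0.02, 0.035, -0.005, 0.0108, -0.0309, -0.0024, 0.085], [0.02, 0.035, -0.005, 0.0108, -0.0309, -0.0024, 0.085], [0.02, 0.035, -0.005, 0.0108, -0.0309, -0.0024, 0.085], [0.02, 0.035, -0.005, 0.0108, -0.0309, -0.0024, 0.085], [0.02, 0.035, -0.005, 0.0108, -0.0309, -0.0024, 0.085], [0.02, 0.035, -0.005, 0.0108, -0.0309, -0.0024, 0.085], [0.02, 0.035, -0.005, 0.0108, -0.0309, -0.0024, 0.085], [0.02, 0.035, -0.005, 0.0108, -0.0309, -0.0024, 0.085], [0.02, 0.035, -0.005, 0.0108, -0.0309, -0.0024, 0.085], [0, 0, 0, 0, 0, 0, 0.085], [0, 0, 0, 0, 0, 0, 0.085]]

```text
time_s: 2.35
position: [0.5572, -0.0452, 0.2238]
ee_rot: [0.952, 0.161, 0.256, -0.039]
contact_force: [-0.3, 0.2, 1.3]
width: 0.997
```

```bash
cat >> h.py <<'E'
def stick(C,P,zmin,zmax,box):
    C=C.astype(int);s=(C.max(-1)-C.min(-1))/np.maximum(C.max(-1),1)
    m=(P[...,2]>zmin)&(P[...,2]<zmax)&(s<.35)&(P[...,0]>box[0])&(P[...,0]<box[1])&(P[...,1]>box[2])&(P[...,1]<box[3])
    return m
def target(az,off,sgn=1):
    # tool z at angle off from straight down toward azimuth az; tool x in that vertical plane
    d=np.array([np.cos(az),np.sin(az),0]);z=np.sin(off)*d-np.cos(off)*np.array([0,0,1]);x=sgn*(np.cos(off)*d+np.sin(off)*np.array([0,0,1]))
    return R.from_matrix(np.c_[x,np.cross(z,x),z])
E
python3 - <<'E'
from h import *
o,p,r=pose();print(p,r.as_matrix().round(3).tolist(),o["q"].round(3))
c,P,T,F,f=grab("wrist");save("w1",c,1.25);print(np.array(f["mount"]).round(4).tolist(),F)
m=stick(c,P,.025,.06,(.5,.76,-.1,.06));S=P[m];print(len(S))
mu=S.mean(0);w=np.linalg.svd((S-mu)[:,:2],full_matrices=0)[2][0];w*=np.sign(w[0]);t=(S-mu)[:,:2]@w
n=np.array([-w[1],w[0]]);l=(S-mu)[:,:2]@n
print("yaw",np.arctan2(w[1],w[0]),"butt",mu[:2]+w*t.min(),"tip",mu[:2]+w*t.max())
for a in np.arange(t.min(),t.max(),.02):
    k=(t>=a)&(t<a+.02);print(round(a-t.min(),3),k.sum(),np.percentile(l[k],[3,97]).round(4),np.percentile(S[k,2],[5,50,95]).round(4))
print("mu",mu)
E
```

```text
[ 0.5571579  -0.04516226  0.223762  ] [[0.817, 0.327, 0.475], [0.287, -0.945, 0.156], [0.499, 0.009, -0.866]] [-0.289  0.364  2.21   1.173  0.314 -0.143]
[[-0.0004, -0.9498, -0.3128, 0.0802], [1.0, -0.0004, -0.0001, -0.0011], [-0.0001, -0.3128, 0.9498, -0.0708], [0.0, 0.0, 0.0, 1.0]] 316.2330530940017
2717
yaw 0.33403108511776153 butt [ 0.54561652 -0.04859579] tip [0.72414484 0.01335981]
0.0 452 [-0.0074  0.0074] [0.0426 0.0444 0.0457]
0.02 432 [-0.0071  0.0075] [0.043  0.0445 0.0459]
0.04 411 [-0.0073  0.0076] [0.0428 0.0444 0.0456]
0.06 422 [-0.0075  0.0069] [0.0423 0.0443 0.0457]
0.08 293 [-0.012   0.0113] [0.0388 0.0454 0.0507]
0.1 167 [-0.0032  0.0033] [0.0384 0.0399 0.0414]
0.12 164 [-0.0032  0.0034] [0.0383 0.04   0.0414]
0.14 156 [-0.0033  0.0034] [0.0384 0.0399 0.0415]
0.16 153 [-0.0034  0.0034] [0.0382 0.0399 0.0413]
0.18 67 [-0.0034  0.0034] [0.0379 0.04   0.0411]
mu [ 0.61335144 -0.02508939  0.04322908]
```

View pics/w1.png

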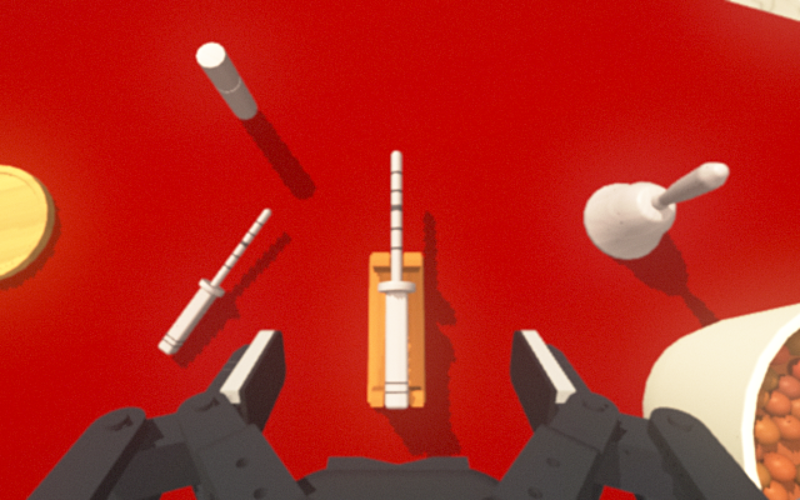

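The wrist view shows the tool lined up with the stick: handle at (397,350), rod tip at (396,155), fingers on either side. I'll go down.

Request:
apply_moves:
  increments:
    - [[0, 0.001, -0.02, 0, 0, 0, 0.085], [0, 0, -0.02, 0, 0, 0, 0.085], [0, 0, -0.02, 0, 0, 0, 0.085], [0, 0, -0.02, 0, 0, 0, 0.085], [0, 0, -0.02, 0, 0, 0, 0.085], [0, 0, -0.02, 0, 0, 0, 0.085], [0, 0, -0.02, 0, 0, 0, 0.085], [0, 0, 0, 0, 0, 0, 0.085]]

```text
time_s: 3.4
position: [0.5568, -0.0449, 0.0829]
ee_rot: [0.953, 0.16, 0.255, -0.039]
contact_force: [-0.9, 0.4, -0.0]
width: 0.995
```

Run:
```python
from h import *
o,p,r=pose();print(p,r.as_matrix().round(3).tolist(),o["q"].round(4),o["contact_force"])
c,P,T,F,f=grab("wrist");save("w2",c,1.0)
h=np.array([.5825,-.0358,.036]);print("handle in tool",r.inv().apply(h-p))
```

```text
[ 0.55679202 -0.04490701  0.08293666] [[0.819, 0.325, 0.474], [0.285, -0.946, 0.156], [0.499, 0.008, -0.867]] [-0.2882  0.6712  2.2787  2.2675  0.3791 -1.2888] [-0.85188713  0.38444338 -0.01122971]
handle in tool [ 0.00023723 -0.00062874  0.05428108]
```

View pics/w2.png

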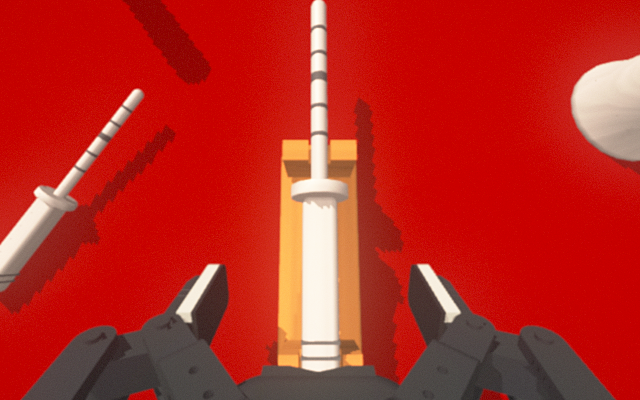

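The handle is centred between the open fingers: stick axis at u≈320, pads at 215 and 430. Closing.

Request:
apply_moves:
  increments:
    - [[0, 0, 0, 0, 0, 0, 0.01], [0, 0, 0, 0, 0, 0, 0.01], [0, 0, 0, 0, 0, 0, 0.01], [0, 0, 0, 0, 0, 0, 0.01], [0, 0, 0, 0, 0, 0, 0.01], [0, 0, 0, 0, 0, 0, 0.01], [0, 0, 0, 0, 0, 0, 0.01], [0, 0, 0, 0, 0, 0, 0.01]]
  newtons: 50

```text
time_s: 4.45
position: [0.5576, -0.0441, 0.0843]
ee_rot: [0.952, 0.161, 0.256, -0.038]
contact_force: [-2.6, -1.3, 8.0]
width: 0.177
```

Request:
apply_moves:
  increments:
    - [[0, 0, 0.005, 0, 0, 0, 0.01], [0, 0, 0.01, 0, 0, 0, 0.01], [0, 0, 0.015, 0, 0, 0, 0.01], [0, 0, 0.02, 0, 0, 0, 0.01], [0, 0, 0.03, 0, 0, 0, 0.01], [0, 0, 0.03, 0, 0, 0, 0.01], [0, 0, 0.03, 0, 0, 0, 0.01], [0, 0, 0.03, 0, 0, 0, 0.01], [0, 0, 0.03, 0, 0, 0, 0.01], [0, 0, 0, 0, 0, 0, 0.01], [0, 0, 0, 0, 0, 0, 0.01]]

```text
time_s: 5.82
position: [0.5571, -0.0436, 0.28]
ee_rot: [0.952, 0.161, 0.256, -0.039]
contact_force: [-0.0, -0.7, -1.6]
width: 0.176
```

```bash
cat > sk.py <<'E'
from h import *
def seestick(name=None):
    o,p,r=pose(); c,P,T,F,f=grab("wrist")
    if name: save(name,c)
    Q=r.inv().apply((P-p).reshape(-1,3)).reshape(P.shape)  # tool frame
    C=c.astype(int);s=(C.max(-1)-C.min(-1))/np.maximum(C.max(-1),1)
    m=(s<.35)&(C.max(-1)>110)&(abs(Q[...,1])<.012)&(Q[...,0]>.02)&(Q[...,0]<.2)&(Q[...,2]>.03)&(Q[...,2]<.2)
    S=Q[m];ax=np.array([np.cos(np.radians(30)),0,.5])
    for _ in range(3):
        t=(S-[0,0,.054])@ax
        rod=S[(t>.058)&(t<.14)&(abs((S-[0,0,.054])@np.cross(ax,[0,1,0]))<.02)]
        mu=rod.mean(0);ax=np.linalg.svd(rod-mu,full_matrices=0)[2][0];ax*=np.sign(ax[0])
    w=S[np.linalg.norm(np.cross(S-mu,ax),axis=1)<.006]
    tip=mu+ax*np.percentile((w-mu)@ax,99.5)
    return o,p,r,rod,mu,ax,tip
if __name__=="__main__":
    import sys
    o,p,r,rod,mu,ax,tip=seestick(sys.argv[1] if len(sys.argv)>1 else None)
    print("p",p.round(4),"q",o["q"].round(3),"w",o["width"],"F",o["contact_force"].round(2))
    print("R",r.as_matrix().round(4).tolist())
    print("n",len(rod),"mu(surface)",mu.round(4),"ax tool",ax.round(4),"angle to z deg",np.degrees(np.arccos(ax[2])),"tip tool",tip.round(4))
    print("ax world",r.apply(ax).round(4),"tip world",(p+r.apply(tip)).round(4))
E
python3 sk.py w3
```

```text
p [ 0.5571 -0.0436  0.28  ] q [-0.286  0.261  2.158  0.824  0.398  0.232] w 0.17614173780579595 F [-0.04 -0.69 -1.63]
R [[0.817, 0.3267, 0.4752], [0.2866, -0.9451, 0.1571], [0.5004, 0.0079, -0.8658]]
n 2069 mu(surface) [ 0.0849 -0.001   0.1005] ax tool [0.865  0.0039 0.5018] angle to z deg 59.88343023546462 tip tool [ 0.1292 -0.0008  0.1262]
ax world [ 0.9464  0.323  -0.0015] tip world [0.7224 0.014  0.2353]
```

View pics/w3.png

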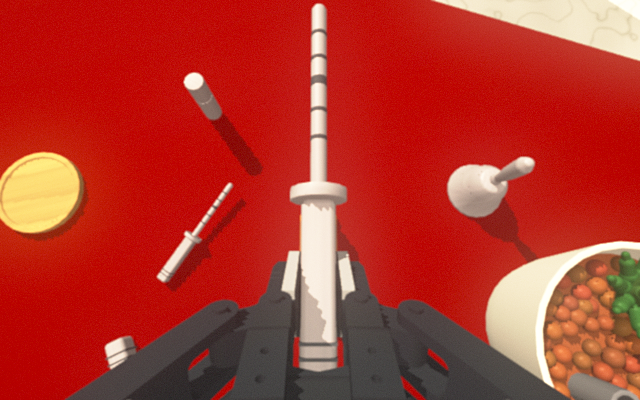

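The stick is up and held straight: axis at u≈318, tip near (318,8), 59.9° from the tool axis as planned. Next I'll fit the arm's kinematics from the poses so far and check that the insertion and final poses are reachable.

```bash
cat > kin.py <<'E'
from h import *
from scipy.optimize import least_squares
D=[([-1.2436,.4808,1.5968,0,1.0651,-.0466],[.23726,-.60482,.30334],[.98258,.18582,0,-.00055]),
([-.289,.364,2.21,1.173,.314,-.143],[.55716,-.04516,.22376],None),
([-.2882,.6712,2.2787,2.2675,.3791,-1.2888],[.55679,-.04491,.08294],None),
([-.286,.261,2.158,.824,.398,.232],[.5571,-.0436,.28],None)]
R2=np.array([[.817,.3267,.4752],[.2866,-.9451,.1571],[.5004,.0079,-.8658]])
def rot(q,s4=1): return R.from_euler("ZYZYZ",[q[0],q[1]+q[2],s4*q[3],q[4],q[5]+np.pi/2])
def cols(q):
    z=R.from_euler("z",q[0]);u=R.from_euler("zy",[0,q[1]]);A=z*R.from_euler("y",q[1]);B=z*R.from_euler("y",q[1]+q[2])
    return np.c_[z.apply([1,0,0]),z.apply([0,1,0]),[0,0,1],A.apply([0,0,1]),B.apply([1,0,0]),B.apply([0,0,1]),rot(q).apply([0,0,1])]
M=np.vstack([cols(q) for q,_,_ in D]);y=np.hstack([p for _,p,_ in D])
X=np.linalg.lstsq(np.vstack([M,1e-3*np.eye(7)]),np.r_[y,1e-3*np.array([0,.03,.2,.6,.0,.5,.3])],rcond=None)[0]
def fk(q): return cols(q)@X,rot(q)
lo=np.array([-2.75,-.82,.23,-1.56,.09,-2.92]);hi=np.array([2.75,2.05,2.67,4.7,2.69,2.92])
def ik(p,r,seed):
    def f(q):
        a,b=fk(q);return np.r_[10*(a-p),(r*b.inv()).as_rotvec()]
    s=least_squares(f,np.clip(seed,lo+.01,hi-.01),bounds=(lo,hi));return s.x,np.abs(s.fun).max()
if __name__=="__main__":
    print("params",X.round(4),"res mm",(1e3*(M@X-y)).round(1));print("rot err",np.abs(rot(D[3][0]).as_matrix()-R2).max())
    g=np.array([0,0,.054])
    rng=np.random.default_rng(0);seeds=[lo+(hi-lo)*rng.random(6) for _ in range(12)]+[np.array(D[3][0])]
    def best(tag,p,r):
        S=[ik(p,r,s) for s in seeds];S=[q for q,e in S if e<2e-3]
        if not S: print(tag,"-");return
        u=[];[u.append(q) for q in S if not any(np.abs(q-v).max()<.05 for v in u)]
        u.sort(key=lambda q:-np.minimum(q-lo,hi-q).min());print(tag,[q.round(2).tolist() for q in u[:3]])
    for az in(-1.6,-1,-.45,.1,.7,1.3):
        for h in(.176,.29): r=target(az,np.pi/3,-1);best(("ins",az,h),np.array([.572,-.273,h])-r.apply(g),r)
    for ps in(-1.2,-.5,0,.5,1,1.6,2.2,2.9):
        r=target(ps,np.pi/6);best(("fin",ps),np.array([.57-.151*np.cos(ps),.3175-.151*np.sin(ps),.1])-r.apply(g),r)
E
python3 kin.py
```

```text
Traceback (most recent call last):
  File "kin.py", line 12, in <module>
    M=np.vstack([cols(q) for q,_,_ in D]);y=np.hstack([p for _,p,_ in D])
                 ~~~~^^^
  File "kin.py", line 11, in cols
    return np.c_[z.apply([1,0,0]),z.apply([0,1,0]),[0,0,1],A.apply([0,0,1]),B.apply([1,0,0]),B.apply([0,0,1]),rot(q).apply([0,0,1])]
                                                                                                              ~~~^^^
  File "kin.py", line 8, in rot
    def rot(q,s4=1): return R.from_euler("ZYZYZ",[q[0],q[1]+q[2],s4*q[3],q[4],q[5]+np.pi/2])
                            ~~~~~~~~~~~~^^^^^^^^^^^^^^^^^^^^^^^^^^^^^^^^^^^^^^^^^^^^^^^^^^^^
  File "scipy/spatial/transform/_rotation.pyx", line 1413, in scipy.spatial.transform._rotation.Rotation.from_euler
ValueError: Expected axis specification to be a non-empty string of upto 3 characters, got ZYZYZ
```

```bash
sed -i 's/^def rot.*/def rot(q,s4=1): return R.from_euler("ZYZ",[q[0],q[1]+q[2],s4*q[3]])*R.from_euler("YZ",[q[4],q[5]+np.pi\/2])/; s/u=R.from_euler("zy",\[0,q\[1\]\]);//' kin.py; time python3 kin.py
```

```text
params [0.     0.0304 0.3171 0.5974 0.0329 0.4449 0.2988] res mm [ 0.1  0.  -0.1 -0.1 -0.  -0.1  0.  -0.  -0.   0.1 -0.   0.2]
rot err 0.0006100229550518484
('ins', -1.6, 0.176) [[0.0, 0.73, 1.92, -1.28, 1.13, 1.02]]
('ins', -1.6, 0.29) [[0.0, 0.56, 1.87, -1.19, 1.2, 0.8]]
('ins', -1, 0.176) [[-0.11, 0.64, 2.32, 4.12, 0.94, 1.39]]
('ins', -1, 0.29) [[-0.11, 0.38, 2.26, 4.37, 0.79, 1.02]]
('ins', -0.45, 0.176) [[-0.53, 0.64, 2.49, 3.06, 1.04, 1.57]]
('ins', -0.45, 0.29) [[-0.53, 0.3, 2.43, 3.02, 0.64, 1.63]]
('ins', 0.1, 0.176) [[-0.92, 0.64, 2.32, 2.02, 0.96, 1.76]]
('ins', 0.1, 0.29) [[-0.92, 0.38, 2.27, 1.78, 0.86, 2.14]]
('ins', 0.7, 0.176) [[-1.0, 0.73, 1.92, 1.2, 1.17, 2.1]]
('ins', 0.7, 0.29) [[-1.0, 0.55, 1.88, 1.13, 1.26, 2.32]]
('ins', 1.3, 0.176) [[-0.9, 0.89, 1.48, 0.78, 1.57, 2.17]]
('ins', 1.3, 0.29) [[-0.9, 0.75, 1.44, 0.78, 1.69, 2.29]]
('fin', -1.2) [[0.9, 0.84, 1.42, -0.48, 1.21, -2.36]]
('fin', -0.5) [[0.98, 0.62, 1.97, -0.88, 0.7, -2.5]]
('fin', 0) [[0.84, 0.51, 2.32, 4.59, 0.39, -2.24]]
('fin', 0.5) [[0.42, 0.47, 2.48, 3.02, 0.34, -1.53]]
('fin', 1) [[0.03, 0.51, 2.33, 1.58, 0.43, -0.92]]
('fin', 1.6) [[-0.07, 0.65, 1.91, 0.76, 0.8, -0.7]]
('fin', 2.2) [[0.03, 0.84, 1.43, 0.45, 1.22, -0.83]]
('fin', 2.9) [[0.23, 1.06, 0.91, 0.23, 1.65, -1.14]]
real	0m18.301s
user	0m18.782s
sys	0m0.112s
```

The kinematic fit is good to about 0.2 mm and every pose I need can be reached. I'll insert with tool azimuth about 0.7 rad and finish with the stick pointing along +y. Next I'll rise and look at the tube from closer.

Request:
apply_moves:
  increments:
    - [[-0.005, -0.025, 0.0175, 0, 0, 0, 0.01], [-0.005, -0.025, 0.0175, 0, 0, 0, 0.01], [-0.005, -0.025, 0.0175, 0, 0, 0, 0.01], [-0.005, -0.025, 0.0175, 0, 0, 0, 0.01], [0, 0, 0, 0, 0, 0, 0.01], [0, 0, 0, 0, 0, 0, 0.01]]

```text
time_s: 6.62
position: [0.5372, -0.1432, 0.3491]
ee_rot: [0.953, 0.161, 0.256, -0.04]
contact_force: [0.9, -0.0, -1.5]
width: 0.179
```

Run:
```python
from h import *
o,p,r=pose();print(p,o["q"].round(3))
c,P,T,F,f=grab("wrist");save("w4",c)
C=c.astype(int);s=(C.max(-1)-C.min(-1))/np.maximum(C.max(-1),1)
m=(np.hypot(P[...,0]-.572,P[...,1]+.273)<.02)&(P[...,2]>.124)&(P[...,2]<.137)&(s<.4)
S=P[m];v,u=np.nonzero(m);print(len(S),u.mean(),v.mean(),S.mean(0),np.percentile(S,[2,98],0).round(4).tolist())
h,_=cv2.findContours(m.astype(np.uint8),cv2.RETR_EXTERNAL,cv2.CHAIN_APPROX_NONE);k=max(h,key=len)[:,0]
(e,ax,an)=cv2.fitEllipse(k);print("ellipse",e,ax,an)
# intersect ellipse-centre ray with z=.130
d=T[:3,:3]@np.array([(e[0]-f["cx"])/F,(e[1]-f["cy"])/F,1]);t=(.130-T[2,3])/d[2];print("mouth",T[:3,3]+t*d)
g=P[(np.abs(P[...,2]-.006)<.02)&(C[...,0]>120)&(C[...,1]<60)];print("table z",np.median(g[:,2]))
```

```text
[ 0.53717278 -0.14322692  0.34911599] [-0.518  0.177  2.049  0.656  0.656  0.242]
247 457.6518218623482 313.99595141700405 [ 0.57467129 -0.2738535   0.12947928] [[0.5654, -0.2845, 0.1244], [0.582, -0.2617, 0.132]]
ellipse (456.4089050292969, 315.5641784667969) (18.134971618652344, 26.013643264770508) 123.9540786743164
mouth [ 0.57284785 -0.27285719  0.13      ]
table z 0.0006590222688515057
```

View pics/w4.png

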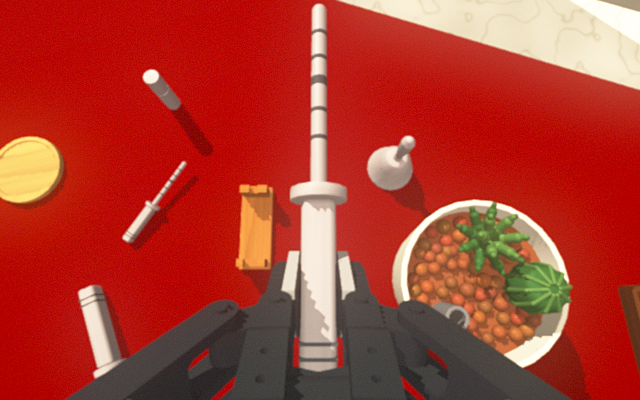

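The tube mouth is near (458,314), at about (0.573, -0.273). Now I'll work out the swing to an upright pose above it.

```bash
cat > plan.py <<'E'
from kin import *
TIP=np.array([.1285,-.0005,.130]);AX=np.array([np.cos(np.pi/6),0,.5])
def plan(tip,r1,n,name=""):
    o,p,r=pose();p1=np.array(tip)-r1.apply(TIP);rv=(r1*r.inv()).as_rotvec();q=o["q"]
    print(name,"shift",(p1-p).round(4),"rotvec",rv.round(4),"ang",np.degrees(np.linalg.norm(rv)).round(1));mx=0
    for k in range(1,n+1):
        rk=R.from_rotvec(rv*k/n)*r;pk=p+(p1-p)*k/n;qn,e=ik(pk,rk,q);mx=np.maximum(mx,abs(qn-q));q=qn
        cam=pk+rk.apply([.08,0,-.07])
        if k%3==0 or k==n: print(k,"e%.4f"%e,"tip",(pk+rk.apply(TIP)).round(3),"cam",cam.round(3),"tcp",pk.round(3),q.round(2))
    print("max step",mx.round(3),"lim",(np.array([1.89,1.89,2.39,3.01,3.01,3.01])*.7/8).round(3))
E
python3 - <<'E'
from plan import *
for az in(.5,.8): plan([.573,-.2732,.20],target(az,np.pi/3,-1),18,az)
E
```

```text
0.5 shift [-0.0068 -0.153   0.0272] rotvec [ 1.9633  0.8614 -2.1381] ang 173.5
3 e0.0000 tip [ 0.708 -0.154  0.292] cam [ 0.578 -0.202  0.445] tcp [ 0.536 -0.168  0.354] [-0.62  0.23  1.96  0.68  0.86  0.63]
6 e0.0000 tip [ 0.695 -0.215  0.272] cam [ 0.569 -0.268  0.426] tcp [ 0.535 -0.194  0.358] [-0.72  0.29  1.91  0.76  1.02  0.99]
9 e0.0000 tip [ 0.667 -0.26   0.244] cam [ 0.544 -0.319  0.398] tcp [ 0.534 -0.219  0.363] [-0.81  0.35  1.88  0.87  1.13  1.33]
12 e0.0000 tip [ 0.632 -0.283  0.219] cam [ 0.509 -0.348  0.37 ] tcp [ 0.533 -0.245  0.367] [-0.89  0.39  1.89  0.99  1.19  1.68]
15 e0.0000 tip [ 0.598 -0.286  0.202] cam [ 0.472 -0.355  0.349] tcp [ 0.531 -0.27   0.372] [-0.96  0.4   1.93  1.11  1.2   2.04]
18 e0.0000 tip [ 0.573 -0.273  0.2  ] cam [ 0.442 -0.344  0.342] tcp [ 0.53  -0.296  0.376] [-1.    0.4   1.97  1.23  1.16  2.43]
max step [0.034 0.02  0.031 0.042 0.071 0.138] lim [0.165 0.165 0.209 0.263 0.263 0.263]
0.8 shift [ 0.0018 -0.1646  0.0272] rotvec [ 1.7061  1.0778 -1.9657] ang 161.4
3 e0.0000 tip [ 0.706 -0.152  0.286] cam [ 0.584 -0.199  0.444] tcp [ 0.537 -0.17   0.354] [-0.6   0.24  1.93  0.61  0.88  0.68]
6 e0.0000 tip [ 0.693 -0.209  0.262] cam [ 0.583 -0.265  0.427] tcp [ 0.538 -0.198  0.358] [-0.68  0.32  1.84  0.64  1.07  1.04]
9 e0.0000 tip [ 0.666 -0.251  0.235] cam [ 0.566 -0.32   0.401] tcp [ 0.538 -0.225  0.363] [-0.77  0.39  1.77  0.71  1.23  1.39]
12 e0.0000 tip [ 0.632 -0.275  0.212] cam [ 0.537 -0.359  0.374] tcp [ 0.538 -0.253  0.367] [-0.85  0.45  1.74  0.8   1.34  1.73]
15 e0.0000 tip [ 0.599 -0.281  0.199] cam [ 0.502 -0.378  0.352] tcp [ 0.539 -0.28   0.372] [-0.93  0.49  1.74  0.92  1.39  2.07]
18 e0.0000 tip [ 0.573 -0.273  0.2  ] cam [ 0.469 -0.38   0.342] tcp [ 0.539 -0.308  0.376] [-0.99  0.51  1.77  1.03  1.39  2.43]
max step [0.029 0.025 0.04  0.039 0.075 0.158] lim [0.165 0.165 0.209 0.263 0.263 0.263]
```

Request:
apply_moves:
  increments:
    - [[0.0001, -0.00914, 0.0015, 0.0948, 0.0599, -0.1092, 0.01], [0.0001, -0.00914, 0.0015, 0.0948, 0.0599, -0.1092, 0.01], [0.0001, -0.00914, 0.0015, 0.0948, 0.0599, -0.1092, 0.01], [0.0001, -0.00914, 0.0015, 0.0948, 0.0599, -0.1092, 0.01], [0.0001, -0.00914, 0.0015, 0.0948, 0.0599, -0.1092, 0.01], [0.0001, -0.00914, 0.0015, 0.0948, 0.0599, -0.1092, 0.01], [0.0001, -0.00914, 0.0015, 0.0948, 0.0599, -0.1092, 0.01], [0.0001, -0.00914, 0.0015, 0.0948, 0.0599, -0.1092, 0.01], [0.0001, -0.00914, 0.0015, 0.0948, 0.0599, -0.1092, 0.01], [0.0001, -0.00914, 0.0015, 0.0948, 0.0599, -0.1092, 0.01], [0.0001, -0.00914, 0.0015, 0.0948, 0.0599, -0.1092, 0.01], [0.0001, -0.00914, 0.0015, 0.0948, 0.0599, -0.1092, 0.01], [0.0001, -0.00914, 0.0015, 0.0948, 0.0599, -0.1092, 0.01], [0.0001, -0.00914, 0.0015, 0.0948, 0.0599, -0.1092, 0.01], [0.0001, -0.00914, 0.0015, 0.0948, 0.0599, -0.1092, 0.01], [0.0001, -0.00914, 0.0015, 0.0948, 0.0599, -0.1092, 0.01], [0.0001, -0.00914, 0.0015, 0.0948, 0.0599, -0.1092, 0.01], [0.0001, -0.00914, 0.0015, 0.0948, 0.0599, -0.1092, 0.01], [0, 0, 0, 0, 0, 0, 0.01], [0, 0, 0, 0, 0, 0, 0.01]]

```text
time_s: 9.18
position: [0.5396, -0.3075, 0.3769]
ee_rot: [-0.34, 0.797, 0.195, 0.46]
contact_force: [0.2, -0.3, -0.7]
width: 0.175
```

```bash
python3 sk.py
python3 - <<'E'
from plan import *
o,p,r=pose();rv=(target(.8,np.pi/3,-1)*r.inv()).as_rotvec();print("to go rot",rv.round(4),"tip",p+r.apply(TIP),"axis",r.apply(AX))
a=[]
for n,(u0,v0,u1,v1) in dict(top=(400,130,500,240),scene=(200,90,340,200)).items():
    c,P,T,F,f=grab(n);x=c[v0:v1,u0:u1];s=390/x.shape[1];a.append(cv2.resize(x,(390,int(x.shape[0]*s)),interpolation=2))
    C=c.astype(int);sa=(C.max(-1)-C.min(-1))/np.maximum(C.max(-1),1)
    m=(np.hypot(P[...,0]-.573,P[...,1]+.273)<.015)&(P[...,2]>.19)&(P[...,2]<.285)&(sa<.35)
    if m.sum(): 
        S=P[m];print(n,m.sum(),S.mean(0).round(4),"low",np.percentile(S[:,2],2));A=np.c_[S[:,2]-.24,np.ones(len(S))];print(" line",np.linalg.lstsq(A,S[:,:2],rcond=None)[0].round(4).tolist())
    m=(np.hypot(P[...,0]-.573,P[...,1]+.273)<.018)&(P[...,2]>.122)&(P[...,2]<.14)&(sa<.5);print(n,"tube",m.sum(),P[m].mean(0).round(4) if m.sum() else "", np.percentile(P[m],[2,98],0).round(4).tolist() if m.sum() else "")
H=max(i.shape[0] for i in a);a=[cv2.copyMakeBorder(i,0,H-i.shape[0],0,10,0) for i in a];save("pre",np.hstack(a))
E
```

```text
p [ 0.5396 -0.3075  0.3769] q [-0.991  0.51   1.762  1.03   1.394  2.428] w 0.1748927136485897 F [ 0.15 -0.34 -0.74]
R [[-0.3466, -0.7208, 0.6003], [-0.362, 0.6932, 0.6233], [-0.8654, -0.0012, -0.5012]]
n 1864 mu(surface) [0.0841 0.0014 0.1008] ax tool [0.8654 0.005  0.5011] angle to z deg 59.92472320900955 tip tool [0.1286 0.0016 0.1266]
ax world [-0.0027  0.0026 -1.    ] tip world [ 0.5698 -0.2741  0.2022]
to go rot [ 0.0017 -0.0001 -0.0045] tip [ 0.57346725 -0.27341977  0.20078006] axis [-1.09051517e-04 -1.72442614e-03 -9.99998507e-01]
top 39 [ 0.5722 -0.2685  0.2423] low 0.20770914608905303
 line [[0.0062, 0.0016], [0.5722, -0.2685]]
top tube 58 [ 0.5723 -0.273   0.1293] [[0.5615, -0.2835, 0.1233], [0.5828, -0.2631, 0.1333]]
scene 86 [ 0.5747 -0.2699  0.2427] low 0.19982144902299365
 line [[0.0073, 0.0196], [0.5746, -0.2699]]
scene tube 41 [ 0.5741 -0.2728  0.1259] [[0.5618, -0.2865, 0.1223], [0.5843, -0.2606, 0.129]]
```

View pics/pre.png

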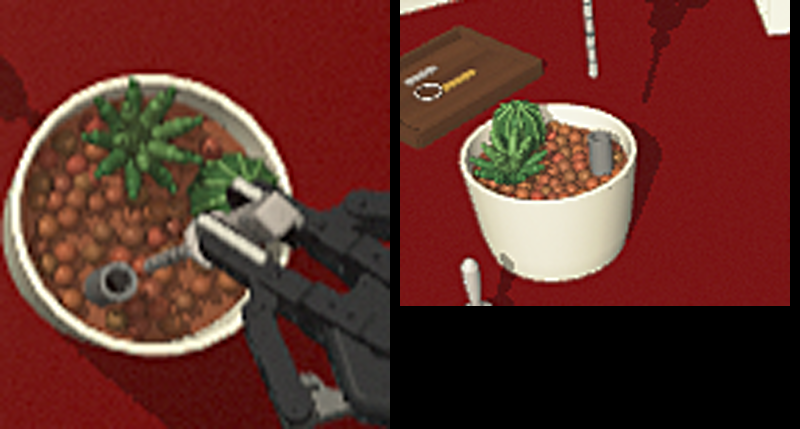

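In the top crop the rod is above the tube mouth (118,280). In the scene crop the rod runs (589,0) to (594,75), in line with the tube top at (601,135). The position estimates agree to 1–2 mm and the clearance is 4 mm, so I'll lower carefully.

Request:
apply_moves:
  increments:
    - [[0, 0, -0.008, 0.0017, 0, 0, 0.01], [0, 0, -0.008, 0, 0, 0, 0.01], [0, 0, -0.008, 0, 0, 0, 0.01], [0, 0, -0.008, 0, 0, 0, 0.01], [0, 0, -0.008, 0, 0, 0, 0.01], [0, 0, -0.008, 0, 0, 0, 0.01], [0, 0, -0.008, 0, 0, 0, 0.01], [0, 0, -0.008, 0, 0, 0, 0.01], [0, 0, -0.003, 0, 0, 0, 0.01], [0, 0, -0.003, 0, 0, 0, 0.01], [0, 0, -0.003, 0, 0, 0, 0.01], [0, 0, -0.003, 0, 0, 0, 0.01], [0, 0, -0.003, 0, 0, 0, 0.01], [0, 0, -0.003, 0, 0, 0, 0.01], [0, 0, -0.003, 0, 0, 0, 0.01], [0, 0, 0, 0, 0, 0, 0.01]]

```text
time_s: 11.32
position: [0.5393, -0.3083, 0.2922]
ee_rot: [-0.337, 0.797, 0.196, 0.46]
contact_force: [0.8, -0.9, -1.4]
width: 0.176
```

Run:
```python
from plan import *
o,p,r=pose();print("tip",p+r.apply(TIP),"axis",r.apply(AX).round(4),"F",o["contact_force"].round(2),"T",o["torque"].round(3))
a=[]
w=grab("wrist")[0][:200,220:420];c,P,T,F,f=grab("scene");x=c[100:200,220:320];t=grab("top")[0][150:230,400:480]
save("ins1",np.hstack([cv2.resize(w,(260,260),interpolation=2),cv2.resize(x,(260,260),interpolation=2),cv2.resize(t,(260,260),interpolation=2)]))
```

```text
tip [ 0.57307193 -0.27358154  0.11589878] axis [-0.0013  0.0018 -1.    ] F [ 0.77 -0.88 -1.43] T [-0.381  0.374  0.038]
```

View pics/ins1.png

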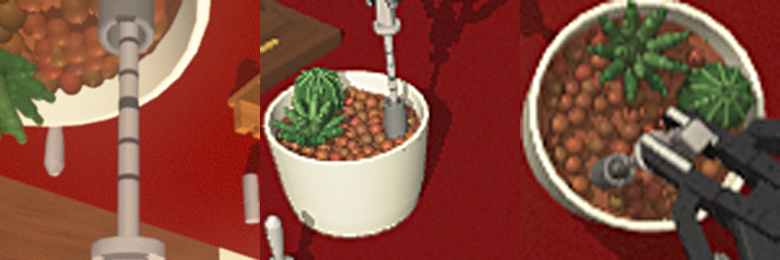

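The rod tip is inside the mouth, centred laterally (rod u≈127, ring u≈126 in the wrist crop). The force is about 1 N, so I'll continue down.

Request:
apply_moves:
  increments:
    - [[0, 0, -0.006, 0, 0, 0, 0.01], [0, 0, -0.006, 0, 0, 0, 0.01], [0, 0, -0.006, 0, 0, 0, 0.01], [0, 0, -0.006, 0, 0, 0, 0.01], [0, 0, -0.006, 0, 0, 0, 0.01], [0, 0, -0.006, 0, 0, 0, 0.01], [0, 0, 0, 0, 0, 0, 0.01]]

```text
time_s: 12.35
position: [0.5393, -0.3082, 0.2559]
ee_rot: [-0.337, 0.797, 0.196, 0.46]
contact_force: [-0.1, -0.1, -1.2]
width: 0.176
```

Run:
```python
from plan import *
o,p,r=pose();print("tip",p+r.apply(TIP),"axis",r.apply(AX).round(4),"F",o["contact_force"].round(2),"T",o["torque"].round(3))
```

```text
tip [ 0.5729761  -0.27344583  0.07965123] axis [-0.0015  0.0021 -1.    ] F [-0.14 -0.14 -1.18] T [-0.356  0.409  0.024]
```

Request:
apply_moves:
  increments:
    - [[0, 0, -0.006, 0, 0, 0, 0.01], [0, 0, -0.006, 0, 0, 0, 0.01], [0, 0, -0.006, 0, 0, 0, 0.01], [0, 0, -0.006, 0, 0, 0, 0.01], [0, 0, -0.006, 0, 0, 0, 0.01], [0, 0, -0.006, 0, 0, 0, 0.01], [0, 0, -0.006, 0, 0, 0, 0.01], [0, 0, -0.004, 0, 0, 0, 0.01], [0, 0, -0.002, 0, 0, 0, 0.01], [0, 0, 0, 0, 0, 0, 0.01]]

```text
time_s: 13.6
position: [0.5394, -0.3083, 0.2083]
ee_rot: [-0.338, 0.797, 0.196, 0.46]
contact_force: [0.3, 0.1, -1.9]
width: 0.176
```

Run:
```python
from plan import *
o,p,r=pose();print("tip",p+r.apply(TIP),"axis",r.apply(AX).round(4),"F",o["contact_force"].round(2),"T",o["torque"].round(3))
save("ins2",cv2.resize(grab("wrist")[0][:200,220:420],(500,500),interpolation=2))
```

```text
tip [ 0.57313397 -0.27364464  0.03205424] axis [-0.0011  0.0015 -1.    ] F [ 0.33  0.12 -1.87] T [-0.391  0.425  0.004]
```

View pics/ins2.png

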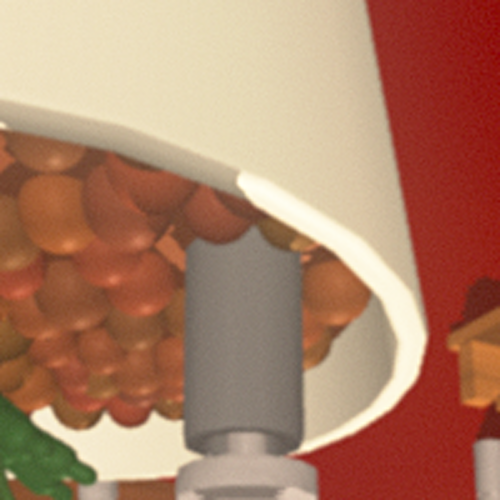

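The collar is just above the mouth, with the gap between y=440 and 460 (about 5–7 mm). I'll go down in 1 mm steps, watching the force.

Request:
apply_moves:
  increments:
    - [[0, 0, -0.001, 0, 0, 0, 0.01], [0, 0, -0.001, 0, 0, 0, 0.01], [0, 0, -0.001, 0, 0, 0, 0.01], [0, 0, -0.001, 0, 0, 0, 0.01], [0, 0, -0.001, 0, 0, 0, 0.01], [0, 0, 0, 0, 0, 0, 0.01]]

```text
time_s: 14.4
position: [0.5394, -0.3083, 0.2036]
ee_rot: [-0.338, 0.797, 0.196, 0.46]
contact_force: [-0.6, 0.8, 2.7]
width: 0.173
```

Request:
apply_moves:
  increments:
    - [[0, 0, -0.001, 0, 0, 0, 0.01], [0, 0, 0, 0, 0, 0, 0.01]]

```text
time_s: 14.65
position: [0.5394, -0.3082, 0.2035]
ee_rot: [-0.338, 0.797, 0.196, 0.461]
contact_force: [-5.0, -0.9, 12.5]
width: 0.171
```

Request:
apply_moves:
  increments:
    - [[0, 0, -0.0007, 0, 0, 0, 0.01], [0, 0, 0, 0, 0, 0, 0.01]]

```text
time_s: 14.9
position: [0.5395, -0.3082, 0.2034]
ee_rot: [-0.338, 0.797, 0.196, 0.461]
contact_force: [-7.6, -1.4, 20.6]
width: 0.176
```

Contact began at TCP z≈0.2036. I'll ease off to a light touch and check the seat.

Request:
apply_moves:
  increments:
    - [[0, 0, 0.0013, 0, 0, 0, 0.01], [0, 0, 0, 0, 0, 0, 0.01]]

```text
time_s: 15.15
position: [0.5394, -0.3083, 0.2036]
ee_rot: [-0.338, 0.797, 0.196, 0.461]
contact_force: [-2.4, -0.8, 8.8]
width: 0.175
```

Run:
```python
from plan import *
o,p,r=pose();print(p,"tip",p+r.apply(TIP),"axis",r.apply(AX).round(4),"F",o["contact_force"].round(2),"T",o["torque"].round(3))
w=cv2.resize(grab("wrist")[0][:200,220:420],(400,400),interpolation=2);x=cv2.resize(grab("scene")[0][110:190,240:320],(400,400),interpolation=2)
save("ins3",np.hstack([w,x]))
```

```text
[ 0.53944178 -0.30825798  0.20356035] tip [ 0.57337231 -0.273557    0.02733021] axis [-2.0e-04  1.8e-03 -1.0e+00] F [-2.4  -0.77  8.81] T [ 0.493 -0.156  0.229]
```

View pics/ins3.png

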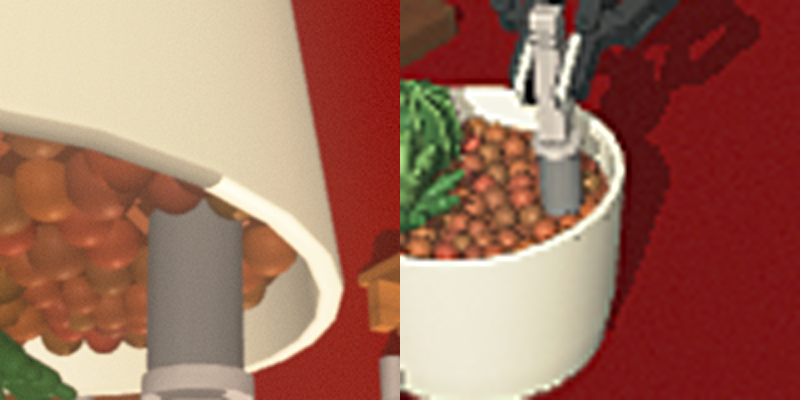

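The collar is seated on the tube: no gap at (195,370) on the left or at (560,150) in the scene crop, with about 9 N of contact force. Drawing it straight out.

Request:
apply_moves:
  increments:
    - [[0, 0, 0.004, 0, 0, 0, 0.01], [0, 0, 0.006, 0, 0, 0, 0.01], [0, 0, 0.008, 0, 0, 0, 0.01], [0, 0, 0.01, 0, 0, 0, 0.01], [0, 0, 0.012, 0, 0, 0, 0.01], [0, 0, 0.012, 0, 0, 0, 0.01], [0, 0, 0.012, 0, 0, 0, 0.01], [0, 0, 0.012, 0, 0, 0, 0.01], [0, 0, 0.012, 0, 0, 0, 0.01], [0, 0, 0.012, 0, 0, 0, 0.01], [0, 0, 0.012, 0, 0, 0, 0.01], [0, 0, 0.012, 0, 0, 0, 0.01], [0, 0, 0.012, 0, 0, 0, 0.01], [0, 0, 0.012, 0, 0, 0, 0.01], [0, 0, 0.014, 0, 0, 0, 0.01], [0, 0, 0.014, 0, 0, 0, 0.01], [0, 0, 0.014, 0, 0, 0, 0.01], [0, 0, 0.012, 0, 0, 0, 0.01], [0, 0, 0, 0, 0, 0, 0.01], [0, 0, 0, 0, 0, 0, 0.01]]

```text
time_s: 17.75
position: [0.5392, -0.3082, 0.4046]
ee_rot: [-0.337, 0.798, 0.196, 0.46]
contact_force: [-0.3, -0.9, -1.3]
width: 0.177
```

```bash
python3 sk.py
python3 - <<'E'
from plan import *
for ps in (1.3,1.6): plan([.570,.3175,.25],target(ps,np.pi/6),20,ps)
E
```

```text
p [ 0.5392 -0.3082  0.4046] q [-0.992  0.478  1.738  1.023  1.424  2.48 ] w 0.1771295539055587 F [-0.29 -0.86 -1.27]
R [[-0.349, -0.7186, 0.6015], [-0.3578, 0.6954, 0.6232], [-0.8661, 0.0023, -0.4998]]
n 1840 mu(surface) [0.0841 0.0014 0.1008] ax tool [0.866  0.0044 0.5   ] angle to z deg 59.99737531755258 tip tool [0.1285 0.0016 0.1265]
ax world [-0.0046  0.0048 -1.    ] tip world [ 0.5693 -0.2743  0.2301]
1.3 shift [-0.0159  0.4557 -0.1062] rotvec [ 0.9932  1.7402 -1.9406] ang 159.8
3 e0.0000 tip [ 0.538 -0.184  0.215] cam [ 0.442 -0.284  0.367] tcp [ 0.537 -0.24   0.389] [-0.91  0.36  1.92  1.07  1.21  2.86]
6 e0.2149 tip [ 0.512 -0.087  0.212] cam [ 0.429 -0.184  0.374] tcp [ 0.534 -0.171  0.373] [-0.82  0.28  2.16  1.34  1.    2.92]
9 e0.3856 tip [0.499 0.012 0.219] cam [ 0.431 -0.087  0.385] tcp [ 0.532 -0.103  0.357] [-0.61  0.2   2.37  1.82  0.73  2.92]
12 e0.3249 tip [0.502 0.108 0.23 ] cam [0.447 0.002 0.398] tcp [ 0.53  -0.035  0.341] [-0.14  0.1   2.35  2.66  0.09  2.92]
15 e0.3869 tip [0.519 0.196 0.242] cam [0.475 0.079 0.406] tcp [0.527 0.034 0.325] [0.02 0.13 2.35 3.1
[... 664 characters left out ...]
.92]
9 e0.4318 tip [ 0.504 -0.007  0.212] cam [ 0.454 -0.101  0.388] tcp [ 0.556 -0.106  0.357] [-0.59  0.22  2.3   1.7   0.69  2.92]
12 e0.3965 tip [0.504 0.088 0.222] cam [ 0.476 -0.014  0.399] tcp [ 0.561 -0.038  0.341] [-0.14  0.15  2.29  2.46  0.09  2.92]
15 e0.5196 tip [0.518 0.181 0.235] cam [0.508 0.066 0.405] tcp [0.567 0.029 0.325] [-0.01  0.19  2.29  2.91  0.09  2.92]
18 e0.6089 tip [0.546 0.266 0.246] cam [0.547 0.135 0.405] tcp [0.572 0.096 0.309] [0.13 0.23 2.27 3.39 0.09 2.92]
20 e0.6416 tip [0.57  0.318 0.25 ] cam [0.575 0.176 0.399] tcp [0.576 0.141 0.298] [0.22 0.27 2.24 3.72 0.09 2.92]
max step [0.2   0.04  0.076 0.31  0.29  0.138] lim [0.165 0.165 0.209 0.263 0.263 0.263]
```

The direct rotation would run joint 6 into its limit. I'll undo the swing the way it came, then yaw, and check both stages first.

Run:
```python
from plan import *
o,p,r=pose();q=o["q"]
def seg(p,r,q,dp,rv,n):
    mx=0
    for k in range(1,n+1):
        rk=R.from_rotvec(np.array(rv)*k/n)*r;pk=p+np.array(dp)*k/n;qn,e=ik(pk,rk,q);mx=np.maximum(mx,abs(qn-q));q=qn
        if k%4==0 or k==n: print(k,"e%.4f"%e,"tip",(pk+rk.apply(TIP)).round(3),"tcp",pk.round(3),q.round(2))
    print("max",mx.round(3));return pk,rk,q
p1,r1,q1=seg(p,r,q,[.02,.25,-.05],np.array([-.0948,-.0599,.1092])*18,18)
r2=target(1.5,np.pi/6);rv=(r2*r1.inv()).as_rotvec();t=np.array([.57,.3175,.25])-r2.apply(TIP)
print("rv2",rv.round(4),"dp",(t-p1).round(4));seg(p1,r1,q1,t-p1,rv,12);seg(t,r2,ik(t,r2,q1)[0],[0,0,-.152],[0,0,0],6)
```

```text
4 e0.0000 tip [ 0.614 -0.262  0.225] tcp [ 0.544 -0.253  0.393] [-0.88  0.44  1.73  0.88  1.39  2.  ]
8 e0.0000 tip [ 0.665 -0.224  0.244] tcp [ 0.548 -0.197  0.382] [-0.74  0.37  1.77  0.75  1.26  1.56]
12 e0.0000 tip [ 0.707 -0.153  0.274] tcp [ 0.553 -0.142  0.371] [-0.58  0.28  1.86  0.64  1.04  1.14]
16 e0.0000 tip [ 0.727 -0.055  0.3  ] tcp [ 0.557 -0.086  0.36 ] [-0.41  0.19  1.99  0.58  0.74  0.72]
18 e0.0000 tip [ 0.726 -0.001  0.306] tcp [ 0.559 -0.058  0.354] [-0.32  0.16  2.06  0.58  0.57  0.48]
max [0.045 0.024 0.037 0.035 0.086 0.122]
rv2 [0.0056 0.0065 1.1693] dp [-0.0012  0.1998 -0.0562]
4 e0.0000 tip [0.691 0.125 0.287] tcp [0.559 0.008 0.336] [-0.26  0.22  2.03  0.69  0.7   0.09]
8 e0.0000 tip [0.636 0.233 0.268] tcp [0.558 0.075 0.317] [-0.18  0.3   1.97  0.7   0.84 -0.19]
12 e0.0000 tip [0.57  0.318 0.25 ] tcp [0.558 0.142 0.298] [-0.07  0.39  1.88  0.65  0.98 -0.4 ]
max [0.03  0.024 0.026 0.042 0.035 0.114]
4 e0.0000 tip [0.57  0.318 0.149] tcp [0.558 0.142 0.197] [-0.07  0.54  1.96  0.77  0.81 -0.58]
6 e0.0000 tip [0.57  0.318 0.098] tcp [0.558 0.142 0.146] [-0.07  0.62  1.98  0.84  0.73 -0.7 ]
max [0.    0.042 0.023 0.042 0.045 0.057]
```

Request:
apply_moves:
  increments:
    - [[0.0011, 0.0139, -0.0028, -0.0948, -0.0599, 0.1092, 0.01], [0.0011, 0.0139, -0.0028, -0.0948, -0.0599, 0.1092, 0.01], [0.0011, 0.0139, -0.0028, -0.0948, -0.0599, 0.1092, 0.01], [0.0011, 0.0139, -0.0028, -0.0948, -0.0599, 0.1092, 0.01], [0.0011, 0.0139, -0.0028, -0.0948, -0.0599, 0.1092, 0.01], [0.0011, 0.0139, -0.0028, -0.0948, -0.0599, 0.1092, 0.01], [0.0011, 0.0139, -0.0028, -0.0948, -0.0599, 0.1092, 0.01], [0.0011, 0.0139, -0.0028, -0.0948, -0.0599, 0.1092, 0.01], [0.0011, 0.0139, -0.0028, -0.0948, -0.0599, 0.1092, 0.01], [0.0011, 0.0139, -0.0028, -0.0948, -0.0599, 0.1092, 0.01], [0.0011, 0.0139, -0.0028, -0.0948, -0.0599, 0.1092, 0.01], [0.0011, 0.0139, -0.0028, -0.0948, -0.0599, 0.1092, 0.01], [0.0011, 0.0139, -0.0028, -0.0948, -0.0599, 0.1092, 0.01], [0.0011, 0.0139, -0.0028, -0.0948, -0.0599, 0.1092, 0.01], [0.0011, 0.0139, -0.0028, -0.0948, -0.0599, 0.1092, 0.01], [0.0011, 0.0139, -0.0028, -0.0948, -0.0599, 0.1092, 0.01], [0.0011, 0.0139, -0.0028, -0.0948, -0.0599, 0.1092, 0.01], [0.0011, 0.0139, -0.0028, -0.0948, -0.0599, 0.1092, 0.01], [0, 0, 0, 0, 0, 0, 0.01]]

```text
time_s: 20.18
position: [0.5583, -0.0568, 0.3538]
ee_rot: [0.953, 0.161, 0.255, -0.04]
contact_force: [0.4, -0.4, -1.2]
width: 0.176
```

Request:
apply_moves:
  increments:
    - [[-0.0001, 0.01665, -0.0047, 0.0005, 0.0005, 0.0974, 0.01], [-0.0001, 0.01665, -0.0047, 0.0005, 0.0005, 0.0974, 0.01], [-0.0001, 0.01665, -0.0047, 0.0005, 0.0005, 0.0974, 0.01], [-0.0001, 0.01665, -0.0047, 0.0005, 0.0005, 0.0974, 0.01], [-0.0001, 0.01665, -0.0047, 0.0005, 0.0005, 0.0974, 0.01], [-0.0001, 0.01665, -0.0047, 0.0005, 0.0005, 0.0974, 0.01], [-0.0001, 0.01665, -0.0047, 0.0005, 0.0005, 0.0974, 0.01], [-0.0001, 0.01665, -0.0047, 0.0005, 0.0005, 0.0974, 0.01], [-0.0001, 0.01665, -0.0047, 0.0005, 0.0005, 0.0974, 0.01], [-0.0001, 0.01665, -0.0047, 0.0005, 0.0005, 0.0974, 0.01], [-0.0001, 0.01665, -0.0047, 0.0005, 0.0005, 0.0974, 0.01], [-0.0001, 0.01665, -0.0047, 0.0005, 0.0005, 0.0974, 0.01], [0, 0, 0, 0, 0, 0, 0.01], [0, 0, 0, 0, 0, 0, 0.01]]

```text
time_s: 21.92
position: [0.5581, 0.141, 0.2981]
ee_rot: [0.708, 0.657, 0.189, -0.177]
contact_force: [0.1, -0.2, -0.4]
width: 0.176
```

```bash
python3 sk.py
python3 - <<'E'
from plan import *
o,p,r=pose();print("tip",p+r.apply(TIP),"axis",r.apply(AX),"rot to go",(target(1.5,np.pi/6)*r.inv()).as_rotvec())
c,P,T,F,f=grab("top");C=c.astype(int);m=(P[...,2]>.003)&(P[...,2]<.015)&(np.hypot(P[...,0]-.57,P[...,1]-.3175)<.07)&(C[...,1]>80);print("coaster",m.sum(),P[m].mean(0))
E
```

```text
p [0.5581 0.141  0.2981] q [-0.071  0.392  1.881  0.648  0.977 -0.397] w 0.17648592005670044 F [ 0.13 -0.19 -0.41]
R [[0.0644, 0.9973, 0.0357], [0.8633, -0.0736, 0.4993], [0.5006, -0.0013, -0.8657]]
n 2022 mu(surface) [ 0.0852 -0.0005  0.1006] ax tool [0.8645 0.0036 0.5026] angle to z deg 59.828112614710825 tip tool [ 0.1303 -0.0003  0.1269]
ax world [ 0.0772  0.997  -0.0024] tip world [0.5707 0.3169 0.2535]
tip [0.57045602 0.31686441 0.25002774] axis [7.33606996e-02 9.97305286e-01 6.11894731e-04] rot to go [-0.00066449 -0.00070607  0.00263012]
coaster 886 [0.56346393 0.31992975 0.00728514]
```

Request:
apply_moves:
  increments:
    - [[0, 0.0005, -0.01, 0, 0, 0, 0.01], [0, 0, -0.015, 0, 0, 0, 0.01], [0, 0, -0.015, 0, 0, 0, 0.01], [0, 0, -0.02, 0, 0, 0, 0.01], [0, 0, -0.02, 0, 0, 0, 0.01], [0, 0, -0.02, 0, 0, 0, 0.01], [0, 0, -0.02, 0, 0, 0, 0.01], [0, 0, -0.015, 0, 0, 0, 0.01], [0, 0, -0.01, 0, 0, 0, 0.01], [0, 0, -0.005, 0, 0, 0, 0.01], [0, 0, 0, 0, 0, 0, 0.01], [0, 0, 0, 0, 0, 0, 0.01], [0, 0, 0, 0, 0, 0, 0.01], [0, 0, 0, 0, 0, 0, 0.01], [0, 0, 0, 0, 0, 0, 0.01], [0, 0, 0, 0, 0, 0, 0.01]]

```text
time_s: 24.02
position: [0.558, 0.1422, 0.1482]
ee_rot: [0.707, 0.658, 0.19, -0.177]
contact_force: [1.2, 0.4, -1.1]
width: 0.18
```

```bash
python3 sk.py
python3 - <<'E'
from plan import *
o,p,r=pose();print("t",o["time_s"],"tip",p+r.apply(TIP),"axis",r.apply(AX),"qd",np.abs(o["qd"]).max())
save("fin",grab("scene")[0],1.25)
E
```

```text
p [0.558  0.1422 0.1482] q [-0.068  0.616  1.983  0.843  0.735 -0.692] w 0.17960351030391744 F [ 1.19  0.43 -1.14]
R [[0.0609, 0.9975, 0.0354], [0.8636, -0.0704, 0.4992], [0.5005, 0.0002, -0.8658]]
n 2013 mu(surface) [ 0.0852 -0.0005  0.1007] ax tool [0.8651 0.0037 0.5016] angle to z deg 59.892535305353185 tip tool [ 0.1302 -0.0003  0.1267]
ax world [ 0.0741  0.9973 -0.0014] tip world [0.57   0.3179 0.1036]
t 24.075 tip [0.56983503 0.31813713 0.09995857] axis [7.03547292e-02 9.97521893e-01 5.33632104e-04] qd 0.0014447114833669294
```

View pics/fin.png

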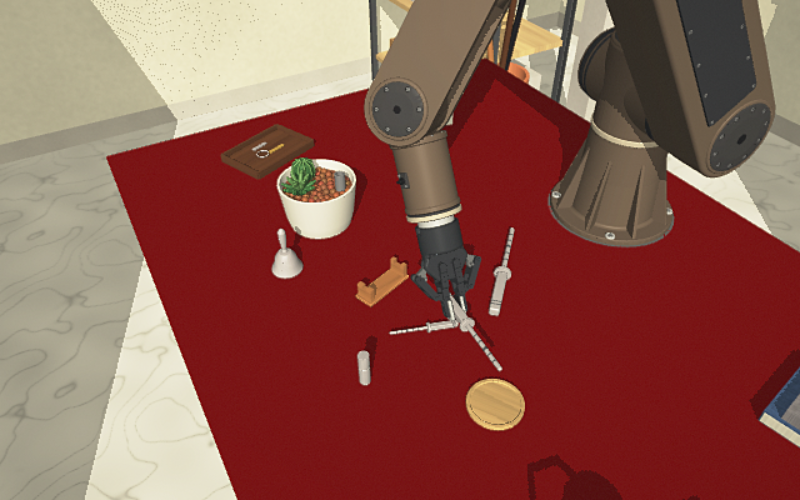

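The stick is level with its tip at (500,368), which by calibration is about 92 mm above the coaster's centre. The rest, bell, pill case, spare sticks and planter are where they started. Handing in.

```bash
python3 -c "
from bench import ctrl
print(ctrl.finish_job())"
```

```text
the job is handed in; nothing more can be done
None
```

The job is done and handed in at about 24 s. I took the middle dipstick from its rest, lowered it into the gauge tube until the collar sat on the mouth, drew it straight out and held it over the coaster.

- **Seating:** Contact began at about 3 N. My last two small down-steps pushed it to about 21 N, more than was needed, and I eased off to about 9 N. The picture then showed no gap between collar and tube.
- **Final pose:** The stick is held level to within about 0.1° and still. By calibration the tip is over the coaster's centre at (0.570, 0.318), about 92 mm above its top. The remaining force reading is about 1–2 N, the same as when the arm was moving free.
- **Everything else:** In the last picture the other objects look to be where they started. I checked that by eye and did not measure it.
- **Disagreements:**
  - While the fingers closed on the handle there was an upward force of about 8 N and the tool rose 1.4 mm. The fingers probably brushed something at the rest; I did not find out what.
  - Camera estimates of the rod's sideways position differed by about 2 mm between views, and of the final tip height by under 1 mm after allowing for the rod's radius. The rod went into the tube with no measurable side force.

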